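# Run the boards from the slide-off plate through the test bed and back

### The job

First slide every circuit board on the aluminium plate towards you until about a third of its length overhangs the near edge, all of them lying out together before any is lifted; then lift each off by its overhanging end and lay it chips up, centred and square across a white bay of the test bed, one board to a bay, any bay. When all are laid, push the starter's red plunger fully down to its stop for a moment and let it come back up. Then carry the tested boards back and leave them lying flat, chips up, side by side on the plate (an overhanging end does no harm), and do not disturb the mug, the meter or the spool.

Things in the scene. Friction and masses are not known exactly. Their poses are not given: they have to be found in the camera images.
- board0: flat green circuit board with an aluminium core, 130 mm long (own x) by 40 mm wide (own y) by 4 mm thick, 55 g, chips drawn on its upper face (no tall parts); origin at the centre of its underside, z up out of the chip side; alike at both ends. Starts lying flat on the plate with its length roughly across the plate's near edge, chips up. Three or four of the four boards are present
- board1: flat green circuit board with an aluminium core, 130 mm long (own x) by 40 mm wide (own y) by 4 mm thick, 55 g, chips drawn on its upper face (no tall parts); origin at the centre of its underside, z up out of the chip side; alike at both ends. Starts lying flat on the plate with its length roughly across the plate's near edge, chips up. Three or four of the four boards are present
- board2: flat green circuit board with an aluminium core, 130 mm long (own x) by 40 mm wide (own y) by 4 mm thick, 55 g, chips drawn on its upper face (no tall parts); origin at the centre of its underside, z up out of the chip side; alike at both ends. Starts lying flat on the plate with its length roughly across the plate's near edge, chips up. Three or four of the four boards are present
- board3: flat green circuit board with an aluminium core, 130 mm long (own x) by 40 mm wide (own y) by 4 mm thick, 55 g, chips drawn on its upper face (no tall parts); origin at the centre of its underside, z up out of the chip side; alike at both ends. Starts lying flat on the plate with its length roughly across the plate's near edge, chips up. Three or four of the four boards are present
- plate: fixed aluminium block 150 mm (own x, depth) by 320 mm (own y) by 35 mm high; polished top on which a board drags along under a fingertip pressed down with about 5 N (board on plate friction about 0.35); thin yellow line along the near edge, which faces the robot at own x = -75 mm; origin at the centre of its underside. It stands left or right of the bed; boards start on it side by side, about 80 mm apart
- bed: fixed blue test bed, a solid bar 50 mm deep (own x) by 300 mm long (own y) by 35 mm high; origin at the centre of its underside. Four white bays with brass contacts lie along its top; a board laid flat on a bay (not on another board) crosses the bar, its length along the bed's own x and both ends overhanging by 40 mm
- bay0 (a point): centre of white bay 0 (44 mm wide, 50 mm deep) on the flat top of the test bed, 35 mm above the bench; bays are 76 mm apart along the bed's own y; axes as the bed's. Where the underside centre of a board belongs
- bay1 (a point): centre of white bay 1 (44 mm wide, 50 mm deep) on the flat top of the test bed, 35 mm above the bench; bays are 76 mm apart along the bed's own y; axes as the bed's. Where the underside centre of a board belongs
- bay2 (a point): centre of white bay 2 (44 mm wide, 50 mm deep) on the flat top of the test bed, 35 mm above the bench; bays are 76 mm apart along the bed's own y; axes as the bed's. Where the underside centre of a board belongs
- bay3 (a point): centre of white bay 3 (44 mm wide, 50 mm deep) on the flat top of the test bed, 35 mm above the bench; bays are 76 mm apart along the bed's own y; axes as the bed's. Where the underside centre of a board belongs
- starter: loose grey test starter, 0.7 kg: round foot 72 mm across and 24 mm high, a 26 mm dark collar up to 48 mm, above it a steel stem with a red plunger head; stands on the bench behind the test bed (beyond it from the robot); origin at the centre of its underside. It may get knocked aside
- plunger_top (a point): centre of the top face of the starter's red plunger head (38 mm across, 12 mm thick), 86 mm above the bench when up
- plunger (a joint): travel of the red plunger: 0 m up, 0.020 m fully down on its stop; a spring pushes it back up, about 2.5 N at the top and 10.5 N at the stop
- mug: blue mug 90 mm high, bystander; origin at the centre of its underside
- meter: yellow handheld multimeter 150 by 80 by 35 mm lying on the bench, bystander; origin at the centre of its underside
- spool: steel-coloured spool, 64 mm across and 45 mm high, bystander; origin at the centre of its underside
Not all that is in view belongs to the job. Several things have the shape of the starter; the one meant has the colours described above.

How it is judged:
By the outcome, as a careful person would: the job done as asked, in the order asked, and still so for the second after the job is handed in, with the robot touching nothing.
Of board0, board1, board2, board3 only 3 to 4 are there at a start; the rules pass over those that are not, and their reading is None.
At some moment in a run one of starter may be knocked a few centimetres aside while the robot is not near it.
Once in a run the grip may slacken for a moment while it holds something.
It also fails if it takes over 210 s, if anything falls off the work surface, if the arm or the gripper's body presses on something with over 40 N, if the wrist force passes 120 N, or if a joint passes its speed limit or range.

### The arm

A 6-joint arm with a two-finger parallel gripper is mounted at the origin on the work surface. World frame = base frame: x ahead of the robot, y to its left, z up, the work surface at z = 0. Lengths are in m, angles in rad, forces in N, time in s.
With the tool pointing down it reaches from about 0.25 to 0.775 m from the base axis. Payload 4 kg.
Tool frame: the origin (TCP) lies midway between the tips of the shut fingers; the grasp point (between the pads) lies 19 mm behind it; z points along the fingers, y is the line along which they close (so a half turn about z gives the same grasp; the last joint's range is limited). The gripper opens to 85 mm and grips with 20 to 120 N. Pads are 22 mm wide; open, the fingers measure 114 mm over their backs; the gripper's body (76 mm by 85 mm) begins 54 mm behind the grasp point. The pads swing forward as they close: fully open they stand 13 mm farther back than shut.
Start: joints at [-1.256, 0.087, 1.371, -0, 1.684, -0.103], TCP at [0.223, -0.503, 0.192] pointing down, gripper open.
Joint ranges: [-3.1, 3.1], [-0.76, 2.03], [0.27, 2.55], [-1.08, 4.22], [0.17, 2.65], [-2.57, 2.57]. Speed limits (rad/s): [2.79, 2.79, 3.14, 3.14, 3.14, 3.14].

### API

Orientations are given as a unit quaternion [x, y, z, w].
In Python, from station import robot, vision gives the robot as it stands.
- The arm moves only by the shell command python3 -m crank 'ROWS' [OPENING] [FORCE]. ROWS is JSON, a list of rows, each a list of 6 numbers: the shift along the tool's x, y, z in mm, then the turn, a rotation vector about the tool's x, y, z in rad. In form: [[x, y, z, rx, ry, rz], ...]. A call has 1 to 10 rows; each row shifts and turns the commanded pose from where the row before left it, along the tool's axes as they then stand; what a row does not reach is not made up. A row lasts 1/10 s, in which the tool goes at most 50 mm and 8.59 degrees, less where a joint would pass 70% of its speed; a pose out of reach is approached as far as the arm can. A call with a gripper value outside its range is refused whole. OPENING is the opening, from 0 (shut) to 1 (fully open), set as the call begins (- or left out, the last holds). The fingers move at their own pace and stop on an object; FORCE is the grip in N (left out, the last holds). Time passes only in rows, so rows that do not move let the fingers close. It gives the time, the measured TCP pose, the force, the opening and the grip force at its end, in the units of the state.
- robot.read_state(): the state, without advancing time (a new reading comes with each control period).
- vision.get_image(name): name is "scene" or "top" or "wrist"; returns the picture (384x512x3 uint8, blue, green, red); there is no depth.
- vision.camera_params(name): a dict with "mtx" (3x3 intrinsics, pixels), "dist_coeffs" ([k1, k2, p1, p2, k3] as OpenCV has them; the pictures are not rectified), "rvec" (rotation vector, rad) and "tvec" (3), from world to camera coordinates, as OpenCV has them. Camera axes: x right, y down, z forward; pixel columns grow to the right and rows downward; lengths in m; the calibration is good to about 2 mm. A picture is of the moment at which its call begins: read the wrist's pose just before it. camera_params takes no time and is no camera call; for the wrist camera it gives the pose at the moment of the call.
- robot.sign_off(): hands the job in; it is judged then, once.
The state is a dict: "time_s": time; "joint_pos": joint angles; "joint_velocities": joint speeds; "joint_torque": joint torques, N m; "eef_pos": TCP position; "tcp_rot": TCP orientation; "force": force on the tool from outside, world axes, zero at the start; "moment": the same for the moment, N m; "grip_width": finger opening in m; "gripper_force": force on a finger pad.
Only numpy, scipy, OpenCV 4.12 (cv2) and the standard library are available. Lean on these libraries where they do the work, as an engineer would, in place of code of your own. Each camera call takes 0.05 s, during which the arm holds its last target. There are 200 camera calls.

## Working session

There is one attempt and no reset: what is moved stays moved. The work goes in short steps, Python scripts to look and compute and a shell command to move; the robot and the scene stay as the last step left them, time stands still between calls to the robot, and variables do not carry over. Pictures are saved under pics/ and viewed, at most 14 in all, crops included, and the job is handed in when it is done.

```bash
ls; mkdir -p pics
python3 - <<'E'
from station import robot, vision
import cv2
s=robot.read_state();print(s['time_s'],s['eef_pos'],s['tcp_rot'],s['force'])
for n in ("top","scene"):
    cv2.imwrite(f"pics/{n}0.png",vision.get_image(n))
    p=vision.camera_params(n);print(n,p)
E
```

```text
pics
0.0 [ 0.22300034 -0.50209809  0.19040009] [ 9.78256425e-01  2.07395894e-01 -9.19166611e-05 -1.14062404e-03] [-0.316314   -0.11900358 -0.94986334]
top {'mtx': array([[350.37769786,   0.        , 263.18626926],
       [  0.        , 350.37769786, 192.61469976],
       [  0.        ,   0.        ,   1.        ]]), 'dist_coeffs': array([-0.05025894,  0.        ,  0.        ,  0.        ,  0.        ]), 'rvec': array([ 2.19538673, -2.14002664,  0.06510813]), 'tvec': array([0.00417446, 0.62442213, 1.35002425])}
scene {'mtx': array([[355.91537294,   0.        , 257.29109497],
       [  0.        , 355.91537294, 186.94708502],
       [  0.        ,   0.        ,   1.        ]]), 'dist_coeffs': array([-0.04047,  0.     ,  0.     ,  0.     ,  0.     ]), 'rvec': array([ 1.65993561,  1.58232351, -0.82171072]), 'tvec': array([-0.0406187 , -0.27258795,  1.96079149])}
```

View pics/top0.png

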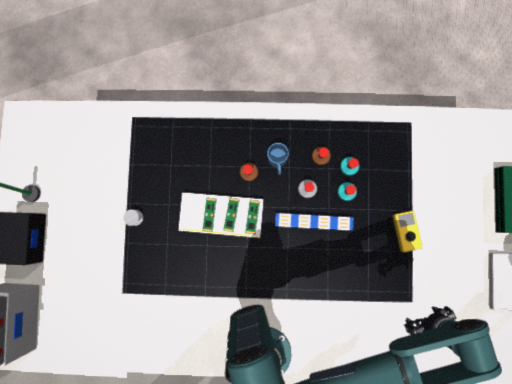

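View pics/scene0.png

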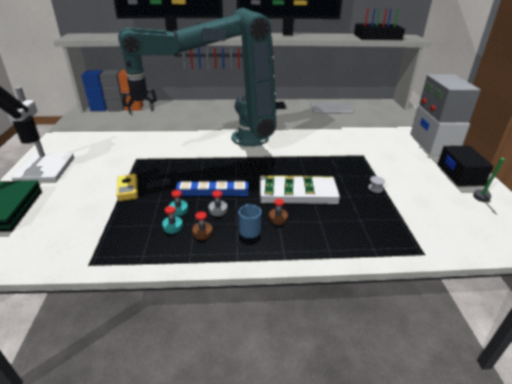

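The top view shows three boards at about (209,214), (231,215) and (252,216), the plate at (180-263, 193-237) and the bed at (276-354, 213-231).

Starter-shaped things: brown (248,172), brown (321,155), teal (349,165), teal (347,190) and grey (307,188). The grey one with the red head fits the description.

```bash
cat > h.py <<'E'
from station import robot, vision
import cv2, numpy as np
from scipy.spatial.transform import Rotation as R
def world(px, z, p):
    u=cv2.undistortPoints(np.array(px,float).reshape(-1,1,2),p['mtx'],p['dist_coeffs']).reshape(-1,2)
    Rm=cv2.Rodrigues(p['rvec'])[0]; c=-Rm.T@p['tvec']
    d=np.c_[u,np.ones(len(u))]@Rm
    return c+d*((z-c[2])/d[:,2])[:,None]
def green(im):
    h=cv2.cvtColor(im,cv2.COLOR_BGR2HSV); return cv2.inRange(h,(40,80,40),(85,255,255))
def pix(pt,p):
    return cv2.projectPoints(np.array(pt,float).reshape(-1,1,3),p['rvec'],p['tvec'],p['mtx'],p['dist_coeffs'])[0].reshape(-1,2)
E
python3 - <<'E'
from h import *
p=vision.camera_params('top'); im=cv2.imread('pics/top0.png')
np.set_printoptions(precision=3,suppress=True)
print('boards',world([(209,214),(231,215),(252,216)],.039,p)[:,:2])
print('plate TL TR BR BL',world([(181,193),(264,198),(262,237),(179,231)],.035,p)[:,:2])
print('bed',world([(276,213),(354,217),(353,231),(276,227)],.035,p)[:,:2])
print('starter',world([(307,187)],.086,p)[:,:2],'mug',world([(278,153)],.09,p),'meter',world([(407,230)],.035,p),'spool',world([(134,217)],.045,p))
print('others',world([(248,170),(322,153),(350,165),(347,191)],.086,p)[:,:2])
print(vision.camera_params('wrist'), R.from_quat(robot.read_state()['tcp_rot']).as_matrix())
cv2.imwrite('pics/crop0.png',cv2.resize(im[140:245,170:370],None,fx=4,fy=4,interpolation=cv2.INTER_CUBIC))
E
```

```text
boards [[0.534 0.228]
 [0.533 0.142]
 [0.531 0.061]]
plate TL TR BR BL [[0.614 0.343]
 [0.602 0.016]
 [0.451 0.02 ]
 [0.465 0.344]]
bed [[ 0.545 -0.032]
 [ 0.537 -0.334]
 [ 0.483 -0.331]
 [ 0.491 -0.033]]
starter [[ 0.644 -0.145]] mug [[ 0.77  -0.033  0.09 ]] meter [[ 0.492 -0.54   0.035]] spool [[0.514 0.522 0.045]]
others [[ 0.704  0.078]
 [ 0.775 -0.2  ]
 [ 0.732 -0.306]
 [ 0.633 -0.295]]
{'mtx': array([[280.148,   0.   , 258.037],
       [  0.   , 280.148, 188.654],
       [  0.   ,   0.   ,   1.   ]]), 'dist_coeffs': array([0.018, 0.   , 0.   , 0.   , 0.   ]), 'rvec': array([-2.39 ,  1.553,  0.265]), 'tvec': array([-0.548, -0.044,  0.381])} [[ 0.914  0.406 -0.001]
 [ 0.406 -0.914  0.002]
 [ 0.    -0.002 -1.   ]]
```

View pics/crop0.png

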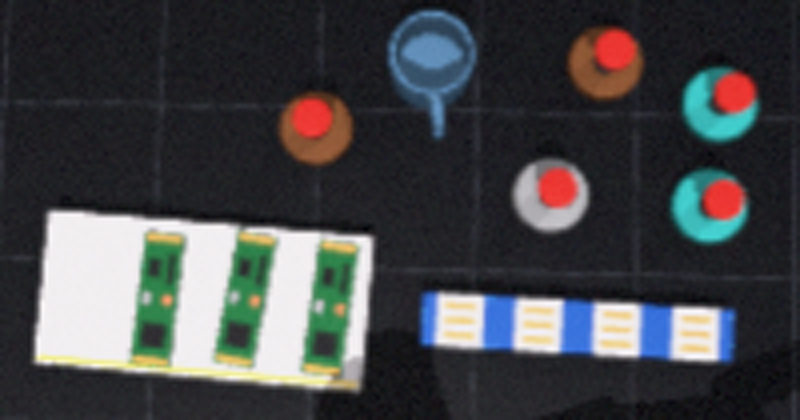

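The crop confirms the grey foot, dark collar and red head at crop (550,190), which is about (0.644,-0.145). The neighbours are teal and brown. Now the arm moves above the plate.

```bash
python3 - <<'E'
from h import *
s=robot.read_state();p=vision.camera_params('wrist');Rm=cv2.Rodrigues(p['rvec'])[0];c=-Rm.T@p['tvec']
T=R.from_quat(s['tcp_rot']).as_matrix()
print('cam in tool',T.T@(c-s['eef_pos']),'axes(cols x,y,z)',(T.T@Rm.T).round(3))
E
# raise to z~.40, turn 0.46 about z, base around in an arc
python3 -m crank '[[0,0,-40,0,0,0.1],[0,0,-40,0,0,0.1],[0,0,-40,0,0,0.1],[0,0,-40,0,0,0.1],[0,0,-40,0,0,0.06]]' 0 40
```

```text
cam in tool [ 0.08395675 -0.00101774 -0.18240024] axes(cols x,y,z) [[ 0.    -0.945 -0.328]
 [ 1.     0.    -0.   ]
 [ 0.    -0.328  0.945]]
time_s: 0.6
eef_pos: [0.2231, -0.5023, 0.3927]
tcp_rot: [1.0, -0.023, -0.0, -0.0]
force: [0.1, 0.0, -0.2]
grip_width: 0.0119
gripper_force: 0.0
```

```bash
python3 -m crank '[[18,-33,3,0,0,0],[18,-33,3,0,0,0],[18,-33,3,0,0,0],[18,-33,3,0,0,0],[18,-33,3,0,0,0],[18,-33,3,0,0,0],[18,-33,3,0,0,0],[18,-33,3,0,0,0]]' && python3 -m crank '[[12,-34,3,0,0,0],[12,-34,3,0,0,0],[12,-34,3,0,0,0],[12,-34,3,0,0,0],[12,-34,3,0,0,0],[12,-34,3,0,0,0],[12,-34,3,0,0,0],[0,0,0,0,0,0],[0,0,0,0,0,0]]'
cat > look.py <<'E'
import sys
from h import *
s=robot.read_state();p=vision.camera_params('wrist');im=vision.get_image('wrist')
cv2.imwrite(f'pics/{sys.argv[1]}.png',im);np.savez(f'pics/{sys.argv[1]}.npz',**p)
print(s['time_s'],s['eef_pos'])
zp=float(sys.argv[2]) if len(sys.argv)>2 else .039
n,l,st,ce=cv2.connectedComponentsWithStats(cv2.morphologyEx(green(im),cv2.MORPH_CLOSE,np.ones((9,9))))
for i in range(1,n):
    if st[i,4]<400: continue
    ys,xs=np.where(l==i); w=world(np.c_[xs,ys],zp,p)[:,:2].astype(np.float32)
    r=cv2.minAreaRect(w*1000); print('green',ce[i].round(),[np.round(q,1) for q in r])
E
python3 look.py w1
```

```text
time_s: 1.4
eef_pos: [0.3786, -0.2435, 0.367]
tcp_rot: [1.0, -0.021, -0.0, -0.0]
force: [-0.1, 0.2, -0.1]
grip_width: -0.0002
gripper_force: 0.0
time_s: 2.3
eef_pos: [0.472, -0.0103, 0.3459]
tcp_rot: [1.0, -0.02, -0.001, 0.0]
force: [0.1, -0.5, -0.8]
grip_width: 0.0001
gripper_force: 0.0
2.3 [ 0.47199751 -0.01026056  0.34587386]
green [165. 104.] [array([533.5, 143.1]), array([ 40.1, 129.3]), np.float64(81.0)]
green [114. 106.] [array([531.4, 228.2]), array([ 40.4, 129.9]), np.float64(85.5)]
green [215. 106.] [array([527. ,  59.9]), array([ 37.9, 129.3]), np.float64(83.9)]
```

View pics/w1.png

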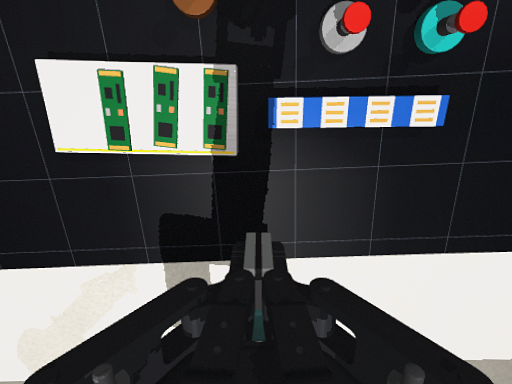

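The boards are at about (114,106), (165,104) and (215,106), with measured sizes that match 40x130. Next I measure the plate edge and the bays.

Run:
```python
from h import *
np.set_printoptions(precision=4,suppress=True)
p=dict(np.load('pics/w1.npz'));im=cv2.imread('pics/w1.png');h=cv2.cvtColor(im,cv2.COLOR_BGR2HSV)
def rect(m,z):
    ys,xs=np.where(m>0); return cv2.minAreaRect((world(np.c_[xs,ys],z,p)[:,:2]*1000).astype(np.float32))
y=cv2.inRange(h,(22,90,100),(35,255,255)); y[:135]=0;y[165:]=0
ys,xs=np.where(y>0);w=world(np.c_[xs,ys],.035,p);print('yellow n',len(xs),'fit x=a*y+b',np.polyfit(w[:,1],w[:,0],1),'y range',w[:,1].min(),w[:,1].max())
print('plate corners',world([(36,60),(238,66),(238,156),(55,152)],.035,p)[:,:2])
b=cv2.inRange(h,(105,120,80),(125,255,255));b[:90]=0;b[132:]=0;b[:,:265]=0;b[:,455:]=0
print('bed',rect(b,.035))
# bays: non-blue inside bed hull
hull=np.zeros_like(b);pts=cv2.findNonZero(b);cv2.fillConvexPoly(hull,cv2.convexHull(pts),255)
g=cv2.erode(hull,np.ones((3,3)))&~b
n,l,st,ce=cv2.connectedComponentsWithStats(cv2.morphologyEx(g,cv2.MORPH_OPEN,np.ones((5,5))))
for i in range(1,n):
    if st[i,4]>200: print('bay',ce[i],rect(l==i,.035))
r=cv2.inRange(h,(0,170,120),(8,255,255));r[:,:330]=0;r[:,385:]=0;r[50:]=0
print('plunger',rect(r,.086))
```

```text
yellow n 448 fit x=a*y+b [0.0498 0.4548] y range 0.03532223296264407 0.3442193591330437
plate corners [[0.6138 0.3368]
 [0.5942 0.0175]
 [0.4469 0.027 ]
 [0.4666 0.3492]]
bed ((515.0865478515625, -179.14236450195312), (300.86114501953125, 50.68207931518555), 88.41336059570312)
bay [334.2642 111.4906] ((516.5454711914062, -140.9234161376953), (45.597625732421875, 47.45571517944336), 87.57403564453125)
bay [379.5345 110.813 ] ((514.0791015625, -217.6048583984375), (45.07363510131836, 48.80065155029297), 88.61595153808594)
bay [424.6325 110.1725] ((511.5165710449219, -292.8165283203125), (45.52236557006836, 47.298606872558594), 87.76029968261719)
bay [289.4185 112.6817] ((518.0877075195312, -64.98052978515625), (45.57052230834961, 47.61842727661133), 87.67460632324219)
plunger ((644.413818359375, -152.1039581298828), (36.80845642089844, 35.24636459350586), 5.692054271697998)
```

```bash
python3 -m crank '[[26,-36,10,0,0,0],[26,-36,20,0,0,0],[0,0,40,0,0,0],[0,0,40,0,0,0],[0,0,40,0,0,0],[0,0,40,0,0,0],[0,0,40,0,0,0],[0,0,40,0,0,0],[0,0,15,0,0,0],[0,0,0,0,0,0]]' && python3 -m crank '[[0,0,10,0,0,0],[0,0,4,0,0,0],[0,0,0,0,0,0],[0,0,0,0,0,0]]'
```

```text
time_s: 3.35
eef_pos: [0.5243, 0.0573, 0.0581]
tcp_rot: [1.0, -0.022, -0.004, 0.0]
force: [0.7, 0.7, 1.1]
grip_width: -0.0
gripper_force: 0.0
time_s: 3.75
eef_pos: [0.5278, 0.0589, 0.0486]
tcp_rot: [1.0, -0.021, 0.001, 0.0]
force: [-0.3, -0.4, 0.7]
grip_width: 0.0002
gripper_force: 0.0
```

```bash
python3 -m crank '[[0,0,3,0,0,0],[0,0,3,0,0,0],[0,0,0,0,0,0],[0,0,0,0,0,0]]' && python3 -m crank '[[0,0,1.5,0,0,0],[0,0,0,0,0,0],[0,0,0,0,0,0]]' |grep -E "eef|force: \["&& python3 -m crank '[[0,0,1.5,0,0,0],[0,0,0,0,0,0],[0,0,0,0,0,0]]' |grep -E "eef|force: \["
```

```text
time_s: 4.15
eef_pos: [0.527, 0.059, 0.0415]
tcp_rot: [1.0, -0.021, -0.0, 0.0]
force: [0.6, -0.1, -0.4]
grip_width: 0.0005
gripper_force: 0.0
eef_pos: [0.5271, 0.059, 0.0401]
force: [0.5, 0.5, -0.3]
eef_pos: [0.5271, 0.0589, 0.0385]
force: [-0.3, -0.3, 0.4]
```

```bash
for i in 1 ; do python3 -m crank '[[0,0,1,0,0,0],[0,0,0,0,0,0],[0,0,0,0,0,0]]' |grep -E "eef|force: \["; python3 -m crank '[[0,0,1,0,0,0],[0,0,0,0,0,0],[0,0,0,0,0,0]]' |grep -E "eef|force: \[";  done
```

```text
eef_pos: [0.5271, 0.0589, 0.0376]
force: [-0.3, 0.7, 0.1]
eef_pos: [0.5271, 0.0589, 0.0365]
force: [-0.1, -0.3, -0.1]
```

```bash
python3 -m crank '[[0,0,1,0,0,0],[0,0,0,0,0,0],[0,0,0,0,0,0]]' |grep -E "eef|force: \["; python3 -m crank '[[0,0,1,0,0,0],[0,0,0,0,0,0],[0,0,0,0,0,0]]' |grep -E "eef|force: \["; python3 -m crank '[[0,0,0.5,0,0,0],[0,0,0,0,0,0],[0,0,0,0,0,0]]' |grep -E "eef|force: \["
```

```text
eef_pos: [0.5271, 0.059, 0.0355]
force: [-0.0, 0.1, 0.2]
eef_pos: [0.5271, 0.0589, 0.0346]
force: [-0.3, 0.7, 0.3]
eef_pos: [0.5271, 0.059, 0.0341]
force: [0.2, 0.5, -0.5]
```

```bash
python3 look.py w2
```

```text
6.25 [0.52711907 0.05895299 0.0340772 ]
green [136. 204.] [array([533.8, 143. ]), array([ 40.4, 130.6]), np.float64(80.9)]
green [258. 184.] [array([536.1,  59.9]), array([ 39.4, 112.5]), np.float64(83.5)]
green [ 22. 220.] [array([531.9, 228.9]), array([ 44.7, 129.7]), np.float64(85.0)]
```

View pics/w2.png

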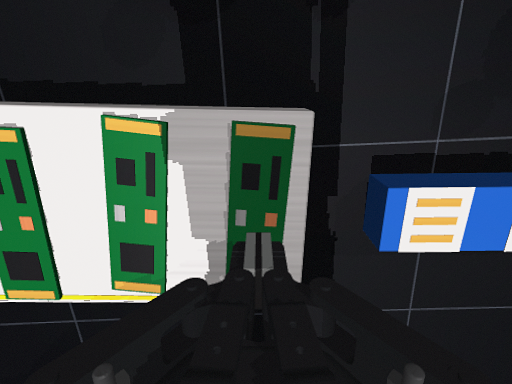

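The fingertips, at (258,235), are over the board's middle but not yet touching. I continue down in small steps.

```bash
python3 -m crank '[[0,0,1,0,0,0],[0,0,0,0,0,0]]' |grep -E "eef|force: \["; python3 -m crank '[[0,0,1,0,0,0],[0,0,0,0,0,0]]' |grep -E "eef|force: \["; python3 -m crank '[[0,0,1,0,0,0],[0,0,0,0,0,0]]' |grep -E "eef|force: \["; python3 -m crank '[[0,0,1,0,0,0],[0,0,0,0,0,0]]' |grep -E "eef|force: \["
```

```text
eef_pos: [0.527, 0.059, 0.0329]
force: [0.5, -0.2, -0.3]
eef_pos: [0.527, 0.0589, 0.0319]
force: [0.2, -0.7, 0.1]
eef_pos: [0.527, 0.0589, 0.0309]
force: [1.0, 0.1, -0.1]
eef_pos: [0.527, 0.059, 0.0299]
force: [0.1, 0.2, 0.5]
```

Run:
```python
from h import *
s=robot.read_state();p=vision.camera_params('wrist');im=vision.get_image('wrist')
T=R.from_quat(s['tcp_rot']).as_matrix()
for d in (0,-.019,-.04):
  for x in (-.011,.011):
    q=pix(s['eef_pos']+T@np.array([x,0,d]),p)[0];print(d,x,q);cv2.circle(im,tuple(int(round(v)) for v in q),1,(0,0,255) if d==0 else (255,0,255),-1)
print(s['eef_pos'],s['grip_width'],s['joint_pos'])
cv2.imwrite('pics/c3.png',cv2.resize(im[170:310,170:350],None,fx=4,fy=4,interpolation=cv2.INTER_NEAREST))
```

```text
0 -0.011 [258.80516714 229.20880992]
0 0.011 [258.84140233 201.00224919]
-0.019 -0.011 [258.8897909  242.58307905]
-0.019 0.011 [258.93292934 212.0601607 ]
-0.04 -0.011 [259.00487255 260.76049833]
-0.04 0.011 [259.05835098 227.20538536]
[0.52702456 0.05896335 0.02994305] 0.0003038403075917943 [ 4.52326390e-03  1.33502022e-01  1.64833277e+00 -5.92319472e-05
  1.36002082e+00  1.61752900e+00]
```

View pics/c3.png

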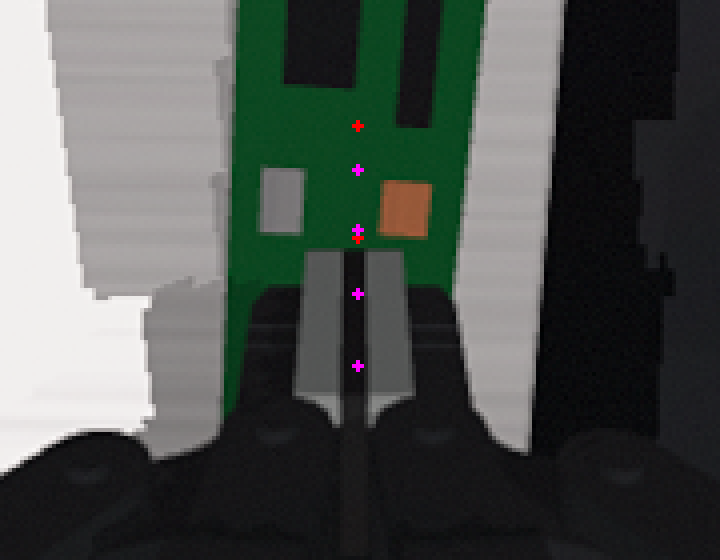

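```bash
f='eef|force: \['; python3 -m crank '[[0,0,1,0,0,0],[0,0,1,0,0,0],[0,0,0,0,0,0]]' |grep -E "$f"; python3 -m crank '[[0,0,1,0,0,0],[0,0,1,0,0,0],[0,0,0,0,0,0]]' |grep -E "$f"; python3 -m crank '[[0,0,1,0,0,0],[0,0,1,0,0,0],[0,0,0,0,0,0]]' |grep -E "$f"
```

```text
eef_pos: [0.527, 0.0589, 0.0279]
force: [-0.9, 0.2, -0.1]
eef_pos: [0.527, 0.059, 0.0259]
force: [-0.4, -0.5, -1.0]
eef_pos: [0.527, 0.0589, 0.0239]
force: [-1.0, -0.6, -0.6]
```

Run:
```python
from h import *
p=vision.camera_params('top');im=vision.get_image('top')
s=robot.read_state();print(pix(s['eef_pos'],p))
p2=vision.camera_params('scene');im2=vision.get_image('scene');q=pix(s['eef_pos'],p2)[0];print(q)
cv2.circle(im2,tuple(int(round(v)) for v in q),1,(0,0,255),-1)
cv2.imwrite('pics/s3.png',cv2.resize(im2[110:220,220:350],None,fx=5,fy=5,interpolation=cv2.INTER_NEAREST))
```

```text
[[252.62886662 217.12483644]]
[268.65925346 187.4309766 ]
```

View pics/s3.png

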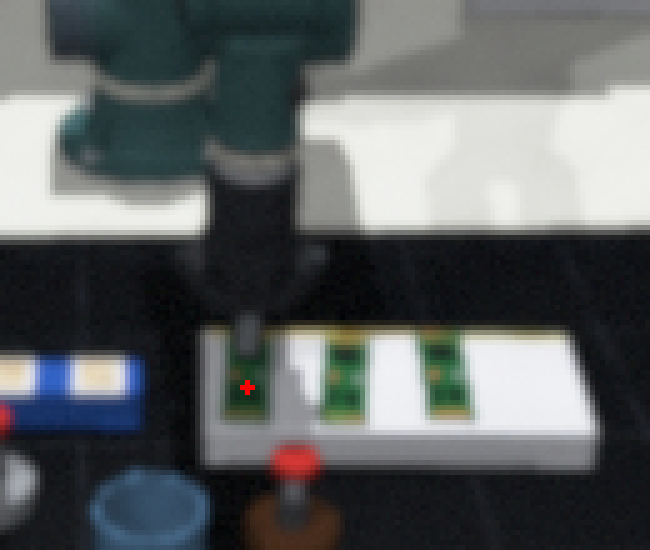

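Run:
```python
from h import *
s=robot.read_state();p2=vision.camera_params('scene');p=vision.camera_params('wrist')
for x in (0,-.01,-.02,-.03):
  for d in (0,.01,.02,.03,.04):
    print(x,d,pix(s['eef_pos']+[x,0,d],p2)[0].round(1),pix(s['eef_pos']+[x+.0,0,d],p)[0].round(1))
```

```text
0 0 [268.7 187.4] [258.8 215.3]
0 0.01 [268.7 185.5] [258.9 221.5]
0 0.02 [268.8 183.5] [258.9 228.3]
0 0.03 [268.9 181.5] [259.  235.9]
0 0.04 [269.  179.5] [259.1 244.3]
-0.01 0 [268.5 186.1] [259.4 227.9]
-0.01 0.01 [268.5 184.2] [259.5 234.6]
-0.01 0.02 [268.6 182.2] [259.6 242. ]
-0.01 0.03 [268.7 180.2] [259.7 250.2]
-0.01 0.04 [268.8 178.3] [259.8 259.3]
-0.02 0 [268.3 184.8] [260.  240.2]
-0.02 0.01 [268.4 182.9] [260.1 247.3]
-0.02 0.02 [268.4 180.9] [260.2 255.2]
-0.02 0.03 [268.5 179. ] [260.3 263.9]
-0.02 0.04 [268.6 177. ] [260.4 273.6]
-0.03 0 [268.1 183.5] [260.5 252. ]
-0.03 0.01 [268.2 181.6] [260.6 259.6]
-0.03 0.02 [268.2 179.7] [260.8 268. ]
-0.03 0.03 [268.3 177.7] [260.9 277.2]
-0.03 0.04 [268.4 175.7] [261.1 287.5]
```

Both cameras agree that the real fingertips sit about 27 mm short of the reported TCP. Contact should come near a reported z of 0.012, so I keep probing gently.

```bash
f='eef|force: \['; python3 -m crank '[[0,0,1.5,0,0,0],[0,0,1.5,0,0,0],[0,0,0,0,0,0]]' |grep -E "$f"; python3 -m crank '[[0,0,1.5,0,0,0],[0,0,1.5,0,0,0],[0,0,0,0,0,0]]' |grep -E "$f"; python3 -m crank '[[0,0,1,0,0,0],[0,0,1,0,0,0],[0,0,0,0,0,0]]' |grep -E "$f"; python3 -m crank '[[0,0,1,0,0,0],[0,0,0,0,0,0]]' |grep -E "$f"
```

```text
eef_pos: [0.5269, 0.059, 0.0207]
force: [0.0, 1.0, 0.3]
eef_pos: [0.5269, 0.0589, 0.0178]
force: [-0.9, 0.5, -0.0]
eef_pos: [0.527, 0.0589, 0.0159]
force: [-0.0, 0.4, -1.0]
eef_pos: [0.527, 0.059, 0.015]
force: [-0.1, -0.3, 0.3]
```

```bash
f='eef|force: \['; python3 -m crank '[[0,0,1,0,0,0],[0,0,0,0,0,0]]' |grep -E "$f"; python3 -m crank '[[0,0,1,0,0,0],[0,0,0,0,0,0]]' |grep -E "$f"; python3 -m crank '[[0,0,1,0,0,0],[0,0,0,0,0,0]]' |grep -E "$f"; python3 -m crank '[[0,0,1,0,0,0],[0,0,0,0,0,0]]' |grep -E "$f"
```

```text
eef_pos: [0.527, 0.0589, 0.014]
force: [-0.4, 0.3, 0.4]
eef_pos: [0.527, 0.0589, 0.0129]
force: [0.4, -1.0, -0.2]
eef_pos: [0.527, 0.0589, 0.0119]
force: [-0.7, 0.1, 0.5]
eef_pos: [0.527, 0.0589, 0.0109]
force: [0.3, 0.9, 0.2]
```

```bash
f='eef|force: \['; python3 -m crank '[[0,0,1,0,0,0],[0,0,0,0,0,0]]' |grep -E "$f"; python3 -m crank '[[0,0,1,0,0,0],[0,0,0,0,0,0]]' |grep -E "$f"; python3 -m crank '[[0,0,1,0,0,0],[0,0,0,0,0,0]]' |grep -E "$f"; python3 -m crank '[[0,0,1,0,0,0],[0,0,0,0,0,0]]' |grep -E "$f"; python3 look.py w4;  python3 - <<'E'
from h import *
p2=vision.camera_params('scene');im2=vision.get_image('scene');im=vision.get_image('wrist')
a=cv2.resize(im2[150:200,240:300],None,fx=7,fy=7,interpolation=cv2.INTER_CUBIC);b=cv2.resize(im[120:295,180:340],None,fx=2,fy=2)
cv2.imwrite('pics/s4.png',np.hstack([a,b]))
E
```

```text
eef_pos: [0.527, 0.0589, 0.0099]
force: [1.3, 0.1, -0.4]
eef_pos: [0.527, 0.0589, 0.009]
force: [0.3, -0.4, -1.1]
eef_pos: [0.527, 0.0589, 0.0079]
force: [-0.8, 0.2, 0.1]
eef_pos: [0.527, 0.059, 0.0069]
force: [0.6, -0.1, 0.8]
10.85 [0.52701362 0.05895235 0.0069346 ]
green [116. 212.] [array([534.2, 142.9]), array([ 40.9, 130. ]), np.float64(80.9)]
green [258. 188.] [array([543.7,  59. ]), array([39.4, 97.4]), np.float64(83.5)]
green [ 12. 278.] [array([512.8, 208.5]), array([22. , 93.8]), np.float64(71.6)]
```

View pics/s4.png

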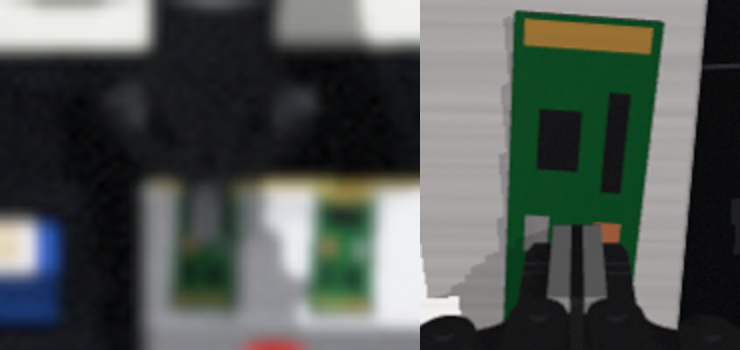

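The tip now appears about 2-4 mm above the board.

```bash
f='eef|force: \['; python3 -m crank '[[0,0,1,0,0,0],[0,0,0,0,0,0]]' |grep -E "$f"; python3 -m crank '[[0,0,1,0,0,0],[0,0,0,0,0,0]]' |grep -E "$f"; python3 -m crank '[[0,0,1,0,0,0],[0,0,0,0,0,0]]' |grep -E "$f"; python3 -m crank '[[0,0,1,0,0,0],[0,0,0,0,0,0]]' |grep -E "$f"
```

```text
eef_pos: [0.527, 0.059, 0.0059]
force: [0.5, -0.1, 0.5]
eef_pos: [0.527, 0.059, 0.0049]
force: [-0.0, -0.6, -0.5]
eef_pos: [0.527, 0.0589, 0.0039]
force: [-0.6, 0.4, 0.5]
eef_pos: [0.527, 0.0589, 0.0029]
force: [-0.3, -0.5, -0.1]
```

```bash
f='eef|force: \['; python3 -m crank '[[0,0,1,0,0,0],[0,0,0,0,0,0]]' |grep -E "$f"; python3 -m crank '[[0,0,1,0,0,0],[0,0,0,0,0,0]]' |grep -E "$f"; python3 -m crank '[[0,0,1,0,0,0],[0,0,0,0,0,0]]' |grep -E "$f"; python3 -m crank '[[0,0,1,0,0,0],[0,0,0,0,0,0]]' |grep -E "$f"; python3 -c "
from h import *
s=robot.read_state();print({k:np.round(v,3) for k,v in s.items()})"
```

```text
eef_pos: [0.527, 0.059, 0.002]
force: [-0.2, 0.3, 1.1]
eef_pos: [0.527, 0.0589, 0.0009]
force: [0.1, -0.5, -0.2]
eef_pos: [0.527, 0.0589, -0.0001]
force: [0.8, -1.0, 0.3]
eef_pos: [0.5273, 0.059, -0.0006]
force: [-0.9, -0.2, 0.9]
{'time_s': np.float64(12.6), 'joint_pos': array([ 0.005,  0.164,  1.68 , -0.   ,  1.297,  1.618]), 'joint_velocities': array([ 0.001, -0.001,  0.002, -0.001, -0.002,  0.   ]), 'joint_torque': array([-1.2000e-02, -3.4397e+01, -2.7490e+01,  1.0000e-03, -1.1400e-01,
        0.0000e+00]), 'eef_pos': array([ 0.527,  0.059, -0.001]), 'tcp_rot': array([ 1.   , -0.021,  0.   ,  0.   ]), 'force': array([-0.886, -0.232,  0.919]), 'moment': array([ 0.016,  0.104, -0.016]), 'gripper_force': np.float64(0.659), 'grip_width': np.float64(-0.0)}
```

```bash
f='eef|force'; python3 -m crank '[[0,0,1,0,0,0],[0,0,0,0,0,0]]' |grep -E "$f"; python3 -m crank '[[0,0,1,0,0,0],[0,0,0,0,0,0]]' |grep -E "$f"
```

```text
eef_pos: [0.5274, 0.059, -0.0006]
force: [-2.4, 0.3, 6.4]
gripper_force: 3.2
eef_pos: [0.5276, 0.059, -0.0007]
force: [-4.1, -0.3, 9.8]
gripper_force: 5.1
```

Contact is at a reported z of about -0.0006, so the tips are about 40 mm short of the reported TCP. Stiffness is about 5 N per mm. Next I drag the first board.

```bash
f='eef|force: \['; python3 -m crank '[[-2,0,-0.6,0,0,0],[-4,0,0,0,0,0],[-5,0,0,0,0,0],[-5,0,0,0,0,0],[-5,0,0,0,0,0],[-5,0,0,0,0,0]]' |grep -E "$f";python3 -m crank '[[-5,0,0,0,0,0],[-5,0,0,0,0,0],[-5,0,0,0,0,0],[-5,0,0,0,0,0],[-3,0,0,0,0,0],[0,0,0,0,0,0]]' |grep -E "$f"; python3 look.py w5; python3 -m crank '[[0,0,-10,0,0,0],[0,0,-20,0,0,0],[0,0,-20,0,0,0],[0,0,0,0,0,0]]'; python3 look.py w6
```

```text
eef_pos: [0.5032, 0.06, -0.0006]
force: [2.7, -0.7, 5.9]
eef_pos: [0.4797, 0.061, -0.0007]
force: [0.9, 0.1, 7.3]
14.2 [ 0.47971386  0.06102311 -0.00066869]
green [ 94. 131.] [array([533.9, 142.8]), array([ 41.1, 129.6]), np.float64(81.0)]
green [258. 191.] [array([499. ,  60.7]), array([39.4, 91.3]), np.float64(83.5)]
time_s: 14.65
eef_pos: [0.48, 0.0611, 0.0504]
tcp_rot: [1.0, -0.021, 0.003, -0.0]
force: [0.9, -0.2, 0.9]
grip_width: 0.0
gripper_force: 0.0
14.65 [0.47995577 0.06109261 0.05037716]
green [137. 126.] [array([533.9, 143. ]), array([ 40.5, 129.5]), np.float64(81.0)]
green [ 22. 146.] [array([531.8, 229. ]), array([ 44.7, 129.3]), np.float64(84.8)]
green [258. 183.] [array([483.7,  62.5]), array([ 39.5, 121.6]), np.float64(83.2)]
```

Board A is now centred at x≈0.480, overhanging about 44 mm. Next is board B.

```bash
f='eef|force'; python3 -m crank '[[17,-28,0,0,0,0],[17,-28,0,0,0,0],[17,-28,0,0,0,0],[0,0,20,0,0,0],[0,0,20,0,0,0],[0,0,5,0,0,0],[0,0,0,0,0,0],[0,0,0,0,0,0]]' |grep -E "$f";  python3 -m crank '[[0,0,2,0,0,0],[0,0,0,0,0,0],[0,0,0,0,0,0]]' |grep -E "$f"
```

```text
eef_pos: [0.532, 0.1426, 0.0019]
force: [0.4, 0.5, -0.0]
gripper_force: 0.0
eef_pos: [0.5327, 0.1427, 0.0008]
force: [-0.5, -0.7, -0.6]
gripper_force: 0.0
```

```bash
f='eef|force'; python3 -m crank '[[0,0,1,0,0,0],[0,0,0.5,0,0,0],[0,0,0,0,0,0]]' |grep -E "$f";  python3 -m crank '[[0,0,1,0,0,0],[0,0,0,0,0,0]]' |grep -E "$f"
```

```text
eef_pos: [0.5328, 0.1428, -0.0006]
force: [-0.3, 0.6, 1.9]
gripper_force: 0.4
eef_pos: [0.5329, 0.1428, -0.0006]
force: [-2.0, -0.6, 5.4]
gripper_force: 2.7
```

```bash
f='eef|force: \['; python3 -m crank '[[-2,0,0.4,0,0,0],[-4,0,0,0,0,0],[-5,0,0,0,0,0],[-5,0,0,0,0,0],[-5,0,0,0,0,0],[-5,0,0,0,0,0]]' |grep -E "$f";python3 -m crank '[[-5,0,0,0,0,0],[-5,0,0,0,0,0],[-5,0,0,0,0,0],[-5,0,0,0,0,0],[-5,0,0,0,0,0],[0,0,0,0,0,0]]' |grep -E "$f"; python3 -m crank '[[0,0,-10,0,0,0],[0,0,-20,0,0,0],[0,0,-20,0,0,0],[0,0,0,0,0,0]]' | grep -E "$f"; python3 look.py w7;python3 -m crank '[[17,-29,0,0,0,0],[17,-29,0,0,0,0],[12,-30,0,0,0,0],[0,0,20,0,0,0],[0,0,20,0,0,0],[0,0,6,0,0,0],[0,0,0,0,0,0],[0,0,0,0,0,0]]' |grep -E "$f"
```

```text
eef_pos: [0.5084, 0.1442, -0.0006]
force: [3.4, 0.2, 5.3]
eef_pos: [0.4827, 0.1453, -0.0007]
force: [0.6, 0.1, 7.0]
eef_pos: [0.4835, 0.1454, 0.0506]
force: [0.7, -0.2, -0.1]
17.9 [0.48353458 0.14539251 0.05063895]
green [136. 134.] [array([531.7, 228.6]), array([ 40.7, 129.7]), np.float64(85.4)]
green [261. 183.] [array([485.7, 145.6]), array([ 40.4, 127.1]), np.float64(80.6)]
green [371. 200.] [array([479.5,  63.4]), array([ 40.8, 130.4]), np.float64(83.6)]
eef_pos: [0.5305, 0.2306, 0.0007]
force: [-0.0, -0.6, 0.5]
```

```bash
f='eef|force: \['; python3 -m crank '[[0,0,1,0,0,0],[0,0,1,0,0,0],[0,0,0,0,0,0]]' |grep -E "$f";  python3 -m crank '[[0,0,0.5,0,0,0],[0,0,0,0,0,0]]' |grep -E "$f"
```

```text
eef_pos: [0.5313, 0.2308, -0.0004]
force: [-1.1, 0.7, 0.2]
eef_pos: [0.5315, 0.2309, -0.0006]
force: [-0.7, -0.2, 0.3]
```

Then press, drag, and raise to look at all three boards.

```bash
f='eef|force: \['; python3 -m crank '[[0,0,1,0,0,0],[0,0,0.4,0,0,0],[0,0,0,0,0,0]]' |grep -E "$f";python3 -m crank '[[-2,0,0,0,0,0],[-4,0,0,0,0,0],[-5,0,0,0,0,0],[-5,0,0,0,0,0],[-5,0,0,0,0,0],[-5,0,0,0,0,0]]' |grep -E "$f";python3 -m crank '[[-5,0,0,0,0,0],[-5,0,0,0,0,0],[-5,0,0,0,0,0],[-3,0,0,0,0,0],[0,0,0,0,0,0]]' |grep -E "$f"; python3 -m crank '[[0,0,-10,0,0,0],[0,0,-20,0,0,0],[-20,25,-40,0,0,0],[-20,25,-40,0,0,0],[-20,25,-40,0,0,0],[0,0,0,0,0,0],[0,0,0,0,0,0]]' | grep -E "$f"; python3 look.py w8
```

```text
eef_pos: [0.5317, 0.231, -0.0006]
force: [-2.3, -1.7, 5.4]
eef_pos: [0.5069, 0.2325, -0.0006]
force: [2.8, -1.0, 5.4]
eef_pos: [0.4883, 0.2333, -0.0006]
force: [-0.6, -0.7, 6.7]
eef_pos: [0.4258, 0.162, 0.1462]
force: [0.2, -1.0, -0.1]
21.35 [0.42575663 0.16199353 0.14620396]
green [187. 111.] [array([488.4, 231.3]), array([ 41. , 130.6]), np.float64(85.0)]
green [273. 113.] [array([483.5, 146.2]), array([ 40.7, 130.3]), np.float64(80.9)]
green [356. 113.] [array([479.5,  63.1]), array([ 40.8, 129.9]), np.float64(83.6)]
```

View pics/w8.png

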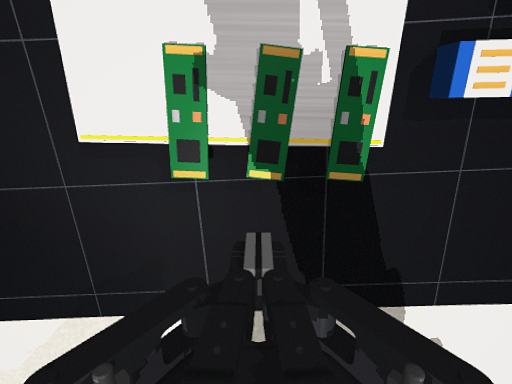

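All three lie out together: near ends at about (189,178), (265,178) and (345,179), beyond the yellow line, each overhanging about 43 mm. Now I grasp board A.

```bash
f='eef|force|rot|width'; python3 -m crank '[[6.5,31,0,0,0,0.035],[6.5,31,0,0,0,0.035],[0,31.5,0,0,0,0],[0,0,30,0,0,0],[0,0,30,0,0,0],[0,0,20,0,0,0],[0,0,0,0,0,0],[0,0,0,0,0,0]]' 0.7 40|grep -E "$f"
```

```text
eef_pos: [0.4307, 0.0685, 0.0636]
tcp_rot: [0.998, -0.056, -0.002, 0.0]
force: [0.5, -0.5, 1.0]
grip_width: 0.0598
gripper_force: 0.0
```

```bash
f='time|eef|force|rot|width'; python3 -m crank '[[4,0,20,0,0,0],[0,0,25,0,0,0],[0,0,25,0,0,0],[0,0,15,0,0,0],[0,0,7,0,0,0],[0,0,0,0,0,0],[0,0,0,0,0,0]]' |grep -E "$f";python3 -m crank '[[0,0,0,0,0,0],[0,0,0,0,0,0],[0,0,0,0,0,0],[0,0,0,0,0,0],[0,0,0,0,0,0]]' 0 40|grep -E "$f"
```

```text
time_s: 22.9
eef_pos: [0.4369, 0.0679, -0.0257]
tcp_rot: [0.998, -0.056, 0.001, -0.0]
force: [-0.3, 0.1, 1.0]
grip_width: 0.0597
gripper_force: 0.0
time_s: 23.4
eef_pos: [0.4368, 0.0678, -0.0257]
tcp_rot: [0.998, -0.056, 0.001, -0.0]
force: [-0.3, 0.3, 5.8]
grip_width: 0.039
gripper_force: 39.9
```

```bash
f='time|eef|force|rot|width'; python3 -m crank '[[0,0,-3,0,0,0],[0,0,-10,0,0,0],[0,0,-20,0,0,0],[0,0,-20,0,0,0],[0,0,-20,0,0,0],[0,0,0,0,0,0],[0,0,0,0,0,0]]' - 60|grep -E "$f"; python3 look.py w9 .110
python3 -c "
import cv2;cv2.imwrite('pics/w9c.png',cv2.imread('pics/w9.png')[40:384,100:420])"
```

```text
time_s: 24.1
eef_pos: [0.4355, 0.0677, 0.046]
tcp_rot: [0.998, -0.056, 0.0, 0.0]
force: [-0.4, 0.7, -1.1]
grip_width: 0.0381
gripper_force: 60.2
24.1 [0.4354911  0.06768104 0.04596932]
green [259. 153.] [array([478.3,  63.1]), array([ 40.3, 129.9]), np.float64(83.1)]
green [137. 144.] [array([496.8, 113.2]), array([25.6, 81.5]), np.float64(80.7)]
green [ 23. 164.] [array([499.8, 167.1]), array([28.5, 81.2]), np.float64(85.3)]
```

View pics/w9c.png

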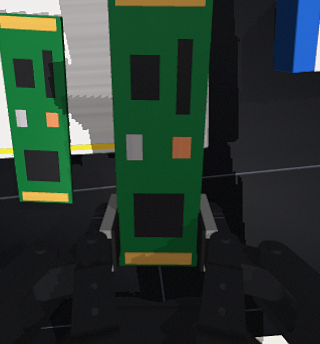

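Board A is held level, with its centre 43 mm ahead of the TCP and its top at reported z + 0.064. I carry it to the bay 2 at about (514,-218).

```bash
f='time|eef|rot|width|r_force'; python3 -m crank '[[0,0,0,0,0,-0.03],[0,0,0,0,0,-0.03],[0,0,0,0,0,-0.027],[4,23,0,0,0,0],[4,26,0,0,0,0],[4,26,0,0,0,0],[4,26,0,0,0,0]]' |grep -E "$f"; python3 -m crank '[[4,26,0,0,0,0],[4,26,0,0,0,0],[4,26,0,0,0,0],[4,26,0,0,0,0],[4,26,0,0,0,0],[4,26,0,0,0,0],[2,15,0,0,0,0],[0.5,11,0,0,0,0],[0,0,0,0,0,0],[0,0,0,0,0,0]]' |grep -E "$f"; python3 look.py w10 .110
cat > bays.py <<'E'
import sys
from h import *
n=sys.argv[1]; p=dict(np.load(f'pics/{n}.npz')); im=cv2.imread(f'pics/{n}.png'); h=cv2.cvtColor(im,cv2.COLOR_BGR2HSV)
b=cv2.inRange(h,(105,120,60),(125,255,255)); k,l,st,ce=cv2.connectedComponentsWithStats(b)
for i in range(1,k):
    if st[i,4]>150:
        ys,xs=np.where(l==i);w=world(np.c_[xs,ys],.035,p)*1000
        print('blue px',st[i],'y',w[:,1].min().round(1),w[:,1].max().round(1),'x',w[:,0].min().round(1),w[:,0].max().round(1))
E
python3 bays.py w10
```

```text
time_s: 24.85
eef_pos: [0.4489, -0.0345, 0.0457]
tcp_rot: [1.0, -0.012, -0.0, 0.0]
grip_width: 0.0382
gripper_force: 60.2
time_s: 25.85
eef_pos: [0.4707, -0.2155, 0.0458]
tcp_rot: [1.0, -0.012, -0.0, -0.0]
grip_width: 0.0383
gripper_force: 60.3
25.85 [ 0.47070365 -0.21549666  0.04579156]
green [259. 153.] [array([ 513.6, -216.4]), array([ 40.3, 130.4]), np.float64(88.1)]
blue px [   0  110  214   77 6076] y -184.7 -47.3 x 490.0 545.8
blue px [ 304  113  124   75 3888] y -329.3 -248.5 x 485.7 539.7
blue px [  0 134  16  52 426] y -42.3 -30.7 x 494.2 530.4
```

```bash
f='time|eef|force|width'; python3 -m crank '[[0,1,20,0,0,0],[0,0,20,0,0,0],[0,0,15,0,0,0],[0,0,8,0,0,0],[0,0,4,0,0,0],[0,0,2,0,0,0],[0,0,0,0,0,0]]' |grep -E "$f"; python3 -m crank '[[0,0,1.5,0,0,0],[0,0,0,0,0,0]]' |grep -E "$f"
```

```text
time_s: 26.6
eef_pos: [0.4713, -0.2173, -0.0225]
force: [-0.2, -0.4, -1.2]
grip_width: 0.0383
gripper_force: 60.3
time_s: 26.8
eef_pos: [0.4712, -0.2175, -0.024]
force: [-0.6, 0.6, 0.0]
grip_width: 0.0386
gripper_force: 60.3
```

```bash
f='time|eef|force|width'; python3 -m crank '[[0,0,1,0,0,0],[0,0,0,0,0,0]]' |grep -E "$f"; python3 -m crank '[[0,0,0.7,0,0,0],[0,0,0,0,0,0]]' |grep -E "$f"; python3 look.py w11 .039
```

```text
time_s: 27.0
eef_pos: [0.4712, -0.2174, -0.0252]
force: [-0.1, -1.1, -0.4]
grip_width: 0.0381
gripper_force: 60.3
time_s: 27.2
eef_pos: [0.4712, -0.2175, -0.0255]
force: [-1.5, 0.8, 3.1]
grip_width: 0.0383
gripper_force: 60.6
27.2 [ 0.47117515 -0.21746721 -0.02546504]
green [259. 152.] [array([ 514.3, -218.2]), array([ 40.3, 130.2]), np.float64(88.2)]
```

```bash
f='time|eef|force|width|rot'; python3 -m crank '[[0,0,0,0,0,0],[0,0,0,0,0,0],[0,0,0,0,0,0],[0,0,-20,0,0,0],[0,0,-30,0,0,0],[0,0,-30,0,0,0],[0,0,0,0,0,0]]' 0.7 |grep -E "$f"; python3 look.py w12 .039;  python3 -m crank '[[-4,-37,0,0,0,0],[-4,-37,0,0,0,0],[-4,-37,0,0,0,0],[-4,-37,0,0,0,0],[-4,-37,0,0,0,0],[-4,-37,0,0,0,0],[-4,-37,0,0,0,0],[-4,-37,0,0,0,0],[-4,-37,0,0,0,0],[-4,-37,0,0,0,0]]' |grep -E "$f";  python3 -m crank '[[0,0,0,0,0,0.045],[0,0,0,0,0,0.045],[0,0,0,0,0,0.045],[0,0,0,0,0,0],[0,0,0,0,0,0]]' |grep -E "$f"
```

```text
time_s: 27.95
eef_pos: [0.4741, -0.2192, 0.0589]
tcp_rot: [1.0, -0.013, 0.004, 0.003]
force: [0.8, -0.5, 0.1]
grip_width: 0.0598
gripper_force: 0.0
27.95 [ 0.47413885 -0.219169    0.05885559]
green [257. 139.] [array([ 514.2, -218.3]), array([ 40.8, 130.9]), np.float64(88.1)]
time_s: 29.0
eef_pos: [0.4387, 0.1549, 0.0521]
tcp_rot: [1.0, -0.013, -0.001, 0.0]
force: [1.0, 0.3, -0.7]
grip_width: 0.0598
gripper_force: 0.0
time_s: 29.5
eef_pos: [0.4394, 0.1534, 0.0526]
tcp_rot: [0.997, -0.08, -0.001, 0.0]
force: [-0.2, 0.2, -0.4]
grip_width: 0.0596
gripper_force: 0.0
```

```bash
f='time|eef|force|width'; python3 -m crank '[[0,0,20,0,0,0],[0,0,25,0,0,0],[0,0,20,0,0,0],[0,0,10,0,0,0],[0,0,3,0,0,0],[0,0,0,0,0,0],[0,0,0,0,0,0]]' |grep -E "$f"; python3 -m crank '[[0,0,0,0,0,0],[0,0,0,0,0,0],[0,0,0,0,0,0],[0,0,0,0,0,0],[0,0,0,0,0,0]]' 0 60|grep -E "$f"; python3 -m crank '[[0,0,-3,0,0,0],[0,0,-10,0,0,0],[0,0,-20,0,0,0],[0,0,-20,0,0,0],[0,0,-19,0,0,0],[0,0,0,0,0,0],[0,0,0,0,0,0]]' |grep -E "$f"; python3 look.py w13 .110
```

```text
time_s: 30.2
eef_pos: [0.4412, 0.1538, -0.0232]
force: [1.1, -0.1, 0.0]
grip_width: 0.0599
gripper_force: 0.0
time_s: 30.7
eef_pos: [0.4412, 0.1538, -0.023]
force: [-0.7, -1.6, 5.7]
grip_width: 0.0383
gripper_force: 59.7
time_s: 31.4
eef_pos: [0.4402, 0.1536, 0.0478]
force: [-0.7, -0.6, -1.3]
grip_width: 0.0382
gripper_force: 60.1
31.4 [0.44022474 0.15364464 0.04782413]
green [260. 151.] [array([483.6, 146.5]), array([ 39.9, 129.4]), np.float64(80.0)]
green [135. 148.] [array([501.2, 197.7]), array([25.7, 82. ]), np.float64(85.1)]
```

```bash
f='time|eef|width|r_force'; python3 -m crank '[[0,0,0,0,0,-0.04],[0,0,0,0,0,-0.05],[0,0,0,0,0,-0.05],[3.5,23,0,0,0,0],[3.5,26,0,0,0,0],[3.5,26,0,0,0,0],[3.5,26,0,0,0,0]]' |grep -E "$f"; python3 -m crank '[[3.5,26,0,0,0,0],[3.5,26,0,0,0,0],[3.5,26,0,0,0,0],[3.5,26,0,0,0,0],[3.5,26,0,0,0,0],[3.5,26,0,0,0,0],[2,20,0,0,0,0],[1,15.5,0,0,0,0],[0,0,0,0,0,0],[0,0,0,0,0,0]]' |grep -E "$f"; python3 look.py w14 .110
```

```text
time_s: 32.15
eef_pos: [0.4509, 0.0515, 0.046]
grip_width: 0.0384
gripper_force: 60.2
time_s: 33.15
eef_pos: [0.4717, -0.1389, 0.047]
grip_width: 0.0385
gripper_force: 60.2
33.15 [ 0.47168692 -0.13894491  0.04696481]
green [260. 150.] [array([ 516. , -139.9]), array([ 39.8, 128.7]), np.float64(88.2)]
green [376. 134.] [array([ 529.6, -189. ]), array([26. , 82.1]), np.float64(88.2)]
```

Yaw is right. Shift y by -1.3 mm, then lower 70 mm to a reported z of about -0.0235.

```bash
f='time|eef|force: \[|width'; python3 -m crank '[[0,1.3,20,0,0,0],[0,0,20,0,0,0],[0,0,15,0,0,0],[0,0,8,0,0,0],[0,0,4,0,0,0],[0,0,1.5,0,0,0],[0,0,0,0,0,0]]' |grep -E "$f"; python3 -m crank '[[0,0,1.5,0,0,0],[0,0,0,0,0,0]]' |grep -E "$f";python3 -m crank '[[0,0,0.5,0,0,0],[0,0,0,0,0,0]]' |grep -E "$f"
```

```text
time_s: 33.9
eef_pos: [0.4728, -0.1409, -0.0201]
force: [-0.2, 0.2, -0.5]
grip_width: 0.0381
time_s: 34.1
eef_pos: [0.4727, -0.1411, -0.0217]
force: [0.5, -0.3, -0.8]
grip_width: 0.038
time_s: 34.3
eef_pos: [0.4725, -0.141, -0.0225]
force: [0.2, -0.6, -1.0]
grip_width: 0.0382
```

```bash
f='time|eef|force: \[|width|rot'; python3 -m crank '[[0,0,1,0,0,0],[0,0,0,0,0,0]]' |grep -E "$f"; python3 -m crank '[[0,0,0,0,0,0],[0,0,0,0,0,0],[0,0,0,0,0,0],[0,0,-20,0,0,0],[0,0,-30,0,0,0],[0,0,-28,0,0,0],[0,0,0,0,0,0]]' 0.7 |grep -E "$f"; python3 look.py w15 .039;  python3 -m crank '[[-4,-37.5,0,0,0,0],[-4,-37.5,0,0,0,0],[-4,-37.5,0,0,0,0],[-4,-37.5,0,0,0,0],[-4,-37.5,0,0,0,0],[-4,-37.5,0,0,0,0],[-4,-37.5,0,0,0,0],[-4,-37.5,0,0,0,0],[-2,-37.5,0,0,0,0],[-2,-37.5,0,0,0,0]]' |grep -E "$f";  python3 -m crank '[[0,0,0,0,0,0.035],[0,0,0,0,0,0.032],[0,0,0,0,0,0],[0,0,0,0,0,0]]' |grep -E "$f"
```

```text
time_s: 34.5
eef_pos: [0.4725, -0.141, -0.023]
tcp_rot: [1.0, -0.01, 0.0, 0.0]
force: [-2.8, 0.8, 3.8]
grip_width: 0.0384
time_s: 35.2
eef_pos: [0.4756, -0.1422, 0.059]
tcp_rot: [1.0, -0.01, 0.004, 0.002]
force: [1.2, 0.6, 0.1]
grip_width: 0.0597
35.2 [ 0.47561652 -0.14224116  0.05896681]
green [258. 142.] [array([ 516.3, -142.1]), array([ 40.6, 130.8]), np.float64(87.9)]
green [363. 139.] [array([ 514.1, -217.9]), array([ 41.4, 130.6]), np.float64(88.1)]
time_s: 36.25
eef_pos: [0.4424, 0.2359, 0.0524]
tcp_rot: [1.0, -0.01, -0.001, 0.001]
force: [1.5, -0.3, 0.0]
grip_width: 0.0597
time_s: 36.65
eef_pos: [0.443, 0.2344, 0.0529]
tcp_rot: [0.999, -0.043, -0.001, 0.001]
force: [-1.1, 0.5, -0.2]
grip_width: 0.0595
```

```bash
f='time|eef|force|width'; python3 -m crank '[[0,-0.8,20,0,0,0],[0,0,25,0,0,0],[0,0,20,0,0,0],[0,0,10,0,0,0],[0,0,2,0,0,0],[0,0,0,0,0,0],[0,0,0,0,0,0]]' |grep -E "$f"; python3 -m crank '[[0,0,0,0,0,0],[0,0,0,0,0,0],[0,0,0,0,0,0],[0,0,0,0,0,0],[0,0,0,0,0,0]]' 0 60|grep -E "$f"; python3 -m crank '[[0,0,-3,0,0,0],[0,0,-10,0,0,0],[0,0,-20,0,0,0],[0,0,-20,0,0,0],[0,0,-19,0,0,0],[0,0,0,0,0,0],[0,0,0,0,0,0]]' |grep -E "$f"; python3 look.py w16 .110
```

```text
time_s: 37.35
eef_pos: [0.445, 0.2359, -0.0215]
force: [-0.3, -0.3, -0.3]
grip_width: 0.0597
gripper_force: 0.0
time_s: 37.85
eef_pos: [0.4448, 0.2359, -0.0215]
force: [-1.7, -0.2, 5.5]
grip_width: 0.038
gripper_force: 59.8
time_s: 38.55
eef_pos: [0.4439, 0.2356, 0.0493]
force: [-0.0, -0.6, -1.5]
grip_width: 0.0379
gripper_force: 60.2
38.55 [0.44392097 0.23557568 0.04927257]
green [259. 149.] [array([488.2, 231.9]), array([ 40. , 129.4]), np.float64(84.5)]
```

```bash
f='time|eef|width|r_force'; python3 -m crank '[[0,0,0,0,0,-0.03],[0,0,0,0,0,-0.038],[3.2,20,0,0,0,0],[3.2,26,0,0,0,0],[3.2,26,0,0,0,0],[3.2,26,0,0,0,0],[3.2,26,0,0,0,0]]' |grep -E "$f"; python3 -m crank '[[3.2,26,0,0,0,0],[3.2,26,0,0,0,0],[3.2,26,0,0,0,0],[3.2,26,0,0,0,0],[3.2,26,0,0,0,0],[2.2,26,0,0,0,0],[1,20,0,0,0,0],[0,0,0,0,0,0],[0,0,0,0,0,0]]' |grep -E "$f"; python3 look.py w17 .110
```

```text
time_s: 39.3
eef_pos: [0.4567, 0.1102, 0.048]
grip_width: 0.0381
gripper_force: 60.2
time_s: 40.2
eef_pos: [0.4726, -0.0647, 0.0483]
grip_width: 0.0378
gripper_force: 60.3
40.2 [ 0.4726316  -0.06472488  0.04826606]
green [259. 148.] [array([517.6, -65.5]), array([ 39.6, 128.4]), np.float64(88.4)]
green [373. 132.] [array([ 531.2, -113.6]), array([25.8, 82.2]), np.float64(87.9)]
green [479. 144.] [array([ 530., -162.]), array([27.6, 81.9]), np.float64(89.2)]
```

```bash
f='time|eef|force: \[|width'; python3 -m crank '[[0,-1,20,0,0,0],[0,0,20,0,0,0],[0,0,15,0,0,0],[0,0,8,0,0,0],[0,0,3,0,0,0],[0,0,1,0,0,0],[0,0,0,0,0,0]]' |grep -E "$f"; python3 -m crank '[[0,0,1.5,0,0,0],[0,0,0,0,0,0]]' |grep -E "$f";python3 -m crank '[[0,0,1,0,0,0],[0,0,0,0,0,0]]' |grep -E "$f"
```

```text
time_s: 40.95
eef_pos: [0.474, -0.064, -0.017]
force: [-0.4, 0.3, -0.6]
grip_width: 0.0385
time_s: 41.15
eef_pos: [0.4738, -0.0642, -0.0187]
force: [-0.2, -0.7, -0.5]
grip_width: 0.0383
time_s: 41.35
eef_pos: [0.4734, -0.0641, -0.0201]
force: [-0.1, -0.1, -1.0]
grip_width: 0.0381
```

```bash
f='time|eef|force: \[|width|rot'; python3 -m crank '[[0,0,1,0,0,0],[0,0,0.5,0,0,0],[0,0,0,0,0,0]]' |grep -E "$f"; python3 -m crank '[[0,0,0,0,0,0],[0,0,0,0,0,0],[0,0,0,0,0,0],[0,0,-20,0,0,0],[0,0,-30,0,0,0],[0,0,-40,0,0,0],[0,0,-40,0,0,0],[0,0,-40,0,0,0]]' 0.7 |grep -E "$f";  python3 -m crank '[[3,26,-20,0,0,0],[3,26,-20,0,0,0],[3,26,-20,0,0,0],[0,0,0,0,0,0],[0,0,0,0,0,0]]' 0 60|grep -E "$f"; python3 look.py w18 .039
python3 - <<'E'
from h import *
p=dict(np.load('pics/w18.npz'));im=cv2.imread('pics/w18.png');h=cv2.cvtColor(im,cv2.COLOR_BGR2HSV)
r=cv2.inRange(h,(0,170,110),(8,255,255))|cv2.inRange(h,(174,170,110),(180,255,255))
n,l,st,ce=cv2.connectedComponentsWithStats(r)
for i in range(1,n):
    if st[i,4]>100:
        ys,xs=np.where(l==i);print(st[i],cv2.minEnclosingCircle((world(np.c_[xs,ys],.086,p)[:,:2]*1000).astype(np.float32)))
E
```

```text
time_s: 41.65
eef_pos: [0.4736, -0.0642, -0.0213]
tcp_rot: [1.0, -0.01, 0.0, 0.0]
force: [-1.0, -0.4, 2.9]
grip_width: 0.0382
time_s: 42.45
eef_pos: [0.4731, -0.064, 0.1497]
tcp_rot: [1.0, -0.01, -0.0, 0.0]
force: [0.9, 0.5, -0.6]
grip_width: 0.0598
time_s: 42.95
eef_pos: [0.4809, -0.1423, 0.2082]
tcp_rot: [1.0, -0.01, 0.0, -0.0]
force: [-0.7, -0.0, 0.6]
grip_width: -0.0002
42.95 [ 0.48092482 -0.142302    0.20821958]
green [195. 125.] [array([518.2, -65.1]), array([ 40.9, 130.4]), np.float64(88.4)]
green [258. 126.] [array([ 516.1, -142.1]), array([ 41. , 131.6]), np.float64(88.0)]
green [320. 125.] [array([ 514. , -218.1]), array([ 41.2, 131. ]), np.float64(88.3)]
[247   0  39  21 647] ((641.9697265625, -152.32321166992188), 17.73290252685547)
[415   0  41  27 876] ((635.5506591796875, -308.1009216308594), 18.61176872253418)
```

View pics/w18.png

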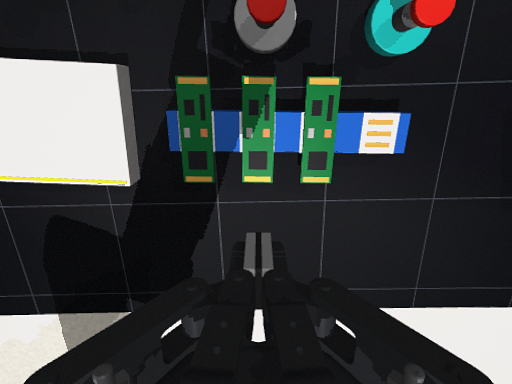

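The boards are laid squarely at (195,125), (258,126) and (320,125), centred on bays 0-2. The grey starter's head at (267,8) is clipped by the frame. I move in closer and take one more measurement.

```bash
f='time|eef|force: \[|rot'; python3 -m crank '[[30,1,0,0,0,0],[30,1,0,0,0,0],[30,1,0,0,0,0],[0,0,0,0,0,0],[0,0,0,0,0,0]]' |grep -E "$f"
cat > red.py <<'E'
import sys
from h import *
n=sys.argv[1];s=robot.read_state();p=vision.camera_params('wrist');im=vision.get_image('wrist');cv2.imwrite(f'pics/{n}.png',im)
h=cv2.cvtColor(im,cv2.COLOR_BGR2HSV)
r=cv2.inRange(h,(0,170,110),(8,255,255))|cv2.inRange(h,(174,170,110),(180,255,255))
k,l,st,ce=cv2.connectedComponentsWithStats(r)
for i in range(1,k):
    if st[i,4]>100:
        ys,xs=np.where(l==i);print(st[i],ce[i].round(),cv2.minEnclosingCircle((world(np.c_[xs,ys],.086,p)[:,:2]*1000).astype(np.float32)))
print(s['eef_pos'])
E
python3 red.py r1
```

```text
time_s: 43.5
eef_pos: [0.5702, -0.1455, 0.2062]
tcp_rot: [1.0, -0.009, -0.002, -0.001]
force: [-0.5, -0.5, 0.8]
[428   0  33  11 249] [443.   4.] ((727.688232421875, -317.2203369140625), 14.420819282531738)
[   0   13   40   45 1373] [19. 35.] ((705.2402954101562, 79.19309997558594), 19.0719051361084)
[ 247   81   36   37 1019] [264.  99.] ((644.8013916015625, -152.58218383789062), 18.185483932495117)
[ 398   85   37   38 1080] [416. 103.] ((637.383544921875, -308.0558776855469), 18.8188533782959)
[ 0.57015869 -0.14552361  0.20623445]
```

```bash
f='time|eef|force: \[|rot'; python3 -m crank '[[25,2,10,0,0,0],[25,2,20,0,0,0],[24.5,1.6,20,0,0,0],[0,0,40,0,0,0],[0,0,40,0,0,0],[0,0,18,0,0,0],[0,0,0,0,0,0],[0,0,0,0,0,0]]' |grep -E "$f"
```

```text
time_s: 44.35
eef_pos: [0.6448, -0.1538, 0.0613]
tcp_rot: [1.0, -0.01, 0.0, 0.0]
force: [-0.3, 0.7, 0.6]
```

```bash
f='eef|force: \['; python3 -m crank '[[0,-1,6,0,0,0],[0,0,6,0,0,0],[0,0,4,0,0,0],[0,0,0,0,0,0]]' |grep -E "$f";python3 -m crank '[[0,0,4,0,0,0],[0,0,4,0,0,0],[0,0,0,0,0,0]]' |grep -E "$f";python3 -m crank '[[0,0,3,0,0,0],[0,0,3,0,0,0],[0,0,0,0,0,0]]' |grep -E "$f"
```

```text
eef_pos: [0.6457, -0.1531, 0.0447]
force: [0.3, 0.6, 2.5]
eef_pos: [0.6458, -0.1531, 0.0368]
force: [-0.7, -0.3, 5.9]
eef_pos: [0.6458, -0.1531, 0.0315]
force: [-2.0, 0.3, 8.3]
```

```bash
f='eef|force: \['; python3 -m crank '[[0,0,3,0,0,0],[0,0,2,0,0,0],[0,0,0,0,0,0]]' |grep -E "$f";python3 -m crank '[[0,0,2,0,0,0],[0,0,0,0,0,0]]' |grep -E "$f";python3 -m crank '[[0,0,1,0,0,0],[0,0,0,0,0,0],[0,0,0,0,0,0]]' |grep -E "$f"
```

```text
eef_pos: [0.6459, -0.1531, 0.0273]
force: [-2.0, 0.7, 10.3]
eef_pos: [0.6459, -0.1531, 0.0263]
force: [-4.2, 1.2, 12.0]
eef_pos: [0.6459, -0.1532, 0.0263]
force: [-5.9, 1.0, 15.4]
```

The plunger is on its stop: z stopped at 0.0263 with 15 N. I release it, withdraw and start the return.

```bash
f='time|eef|force: \[|width|rot'; python3 -m crank '[[0,0,-5,0,0,0],[0,0,-8,0,0,0],[0,0,-10,0,0,0],[0,0,-20,0,0,0],[0,0,-30,0,0,0],[0,0,-30,0,0,0],[0,0,-20,0,0,0],[0,0,0,0,0,0]]' |grep -E "$f"; python3 -m crank '[[-25,-12,0,0,0,0.008],[-25,-12,0,0,0,0],[-25,-12,0,0,0,0],[-25,-12,0,0,0,0],[-25,-12,0,0,0,0],[-25,-12,0,0,0,0],[-24,-14,0,0,0,0],[0,0,0,0,0,0],[0,0,0,0,0,0]]' 0.7 60|grep -E "$f"; python3 look.py w19 .039;python3 red.py r2
```

```text
time_s: 46.95
eef_pos: [0.647, -0.1536, 0.149]
tcp_rot: [1.0, -0.01, 0.003, 0.001]
force: [0.9, -0.6, 0.7]
grip_width: -0.0002
time_s: 47.85
eef_pos: [0.4727, -0.0622, 0.1437]
tcp_rot: [1.0, -0.013, -0.001, -0.0]
force: [-0.5, -0.2, -0.8]
grip_width: 0.0598
47.85 [ 0.47268844 -0.06220498  0.14368832]
green [337. 125.] [array([ 516.4, -141.9]), array([ 40.9, 130.5]), np.float64(87.8)]
green [414. 124.] [array([ 514.3, -218.4]), array([ 41.1, 129.9]), np.float64(88.4)]
green [260. 125.] [array([517.8, -64.9]), array([ 40.9, 130.9]), np.float64(88.4)]
[ 0.47327346 -0.06254086  0.14397607]
```

```bash
f='time|eef|force|width'; python3 -m crank '[[0,1,35,0,0,0],[0,0,35,0,0,0],[0,0,35,0,0,0],[0,0,30,0,0,0],[0,0,20,0,0,0],[0,0,8,0,0,0],[0,0,2,0,0,0],[0,0,0,0,0,0],[0,0,0,0,0,0]]' |grep -E "$f"; python3 -m crank '[[0,0,0,0,0,0],[0,0,0,0,0,0],[0,0,0,0,0,0],[0,0,0,0,0,0],[0,0,0,0,0,0]]' 0 60|grep -E "$f"; python3 -m crank '[[0,0,-3,0,0,0],[0,0,-10,0,0,0],[0,0,-20,0,0,0],[0,0,-20,0,0,0],[0,0,-19,0,0,0],[0,0,0,0,0,0],[0,0,0,0,0,0]]' |grep -E "$f"; python3 look.py w20 .110
```

```text
time_s: 48.85
eef_pos: [0.4749, -0.0639, -0.0183]
force: [0.7, 0.2, 0.1]
grip_width: 0.0593
gripper_force: 0.0
time_s: 49.35
eef_pos: [0.4745, -0.0638, -0.0185]
force: [-1.3, -0.2, 5.5]
grip_width: 0.0382
gripper_force: 59.8
time_s: 50.05
eef_pos: [0.4734, -0.0634, 0.0522]
force: [0.3, 0.6, -0.8]
grip_width: 0.038
gripper_force: 60.2
50.05 [ 0.47335578 -0.06340395  0.0521998 ]
green [259. 149.] [array([517.2, -64.3]), array([ 39.9, 129.1]), np.float64(88.1)]
green [372. 132.] [array([ 531. , -113.9]), array([26.1, 83.2]), np.float64(87.9)]
green [478. 140.] [array([ 529.6, -162.8]), array([28.3, 83.1]), np.float64(87.3)]
```

```bash
f='time|eef|width|r_force'; python3 -m crank '[[-2.8,-22,0,0,0,0],[-2.8,-26,0,0,0,0],[-2.8,-26,0,0,0,0],[-2.8,-26,0,0,0,0],[-2.8,-26,0,0,0,0],[-2.8,-26,0,0,0,0],[-2.8,-26,0,0,0,0]]' |grep -E "$f"; python3 -m crank '[[-2.8,-26,0,0,0,0],[-2.8,-26,0,0,0,0],[-2.8,-26,0,0,0,0],[-2.8,-22,0,0,0,0],[-2.8,-18,0,0,0,0.025],[0,0,0,0,0,0],[0,0,0,0,0,0]]' |grep -E "$f"; python3 look.py w21 .110; python3 -m crank '[[0,0,20,0,0,0],[0,0,20,0,0,0],[0,0,15,0,0,0],[0,0,8,0,0,0],[0,0,3,0,0,0],[0,0,1.5,0,0,0],[0,0,0,0,0,0]]' |grep -E "$f|e:"
```

```text
time_s: 50.8
eef_pos: [0.4572, 0.1159, 0.0504]
grip_width: 0.0378
gripper_force: 60.3
time_s: 51.5
eef_pos: [0.447, 0.2328, 0.0508]
grip_width: 0.0384
gripper_force: 60.3
51.5 [0.44696524 0.23284372 0.05081308]
green [258. 151.] [array([491.3, 231. ]), array([ 39.5, 127.6]), np.float64(86.8)]
time_s: 52.25
eef_pos: [0.4486, 0.2333, -0.0146]
force: [-0.1, -0.2, -1.4]
grip_width: 0.0379
gripper_force: 60.3
```

Now lower the last 4 mm, release, raise and head to bay 1's board, with the grip at about (472.4,-140.7).

```bash
f='time|eef|force: \[|width|rot'; python3 -m crank '[[0,0,2,0,0,0],[0,0,1,0,0,0],[0,0,0.7,0,0,0],[0,0,0.5,0,0,0],[0,0,0,0,0,0]]' |grep -E "$f"; python3 -m crank '[[0,0,0,0,0,0],[0,0,0,0,0,0],[0,0,0,0,0,0],[0,0,-20,0,0,0],[0,0,-30,0,0,0],[0,0,-28,0,0,0],[0,0,0,0,0,0]]' 0.7 |grep -E "$f"; python3 look.py w22 .039;  python3 -m crank '[[4,37.3,0,0,0,-0.025],[4,37.3,0,0,0,0],[4,37.3,0,0,0,0],[4,37.3,0,0,0,0],[4,37.3,0,0,0,0],[4,37.3,0,0,0,0],[3,37.3,0,0,0,0],[3,37.3,0,0,0,0],[2,37.3,0,0,0,0],[2,37.3,0,0,0,0]]' |grep -E "$f";python3 -m crank '[[0,0,0,0,0,0],[0,0,0,0,0,0]]' |grep -E "$f"
```

```text
time_s: 52.75
eef_pos: [0.4484, 0.2335, -0.0182]
tcp_rot: [1.0, -0.026, 0.001, -0.0]
force: [-1.8, -0.9, 5.5]
grip_width: 0.0384
time_s: 53.45
eef_pos: [0.4513, 0.2346, 0.0633]
tcp_rot: [1.0, -0.026, 0.004, -0.002]
force: [0.4, 1.0, 0.6]
grip_width: 0.0599
53.45 [0.45125333 0.2346491  0.06327364]
green [261. 143.] [array([491.8, 231.9]), array([ 40.7, 129.3]), np.float64(87.1)]
time_s: 54.5
eef_pos: [0.4696, -0.1416, 0.0567]
tcp_rot: [1.0, -0.014, -0.001, -0.001]
force: [0.6, 0.3, 0.0]
grip_width: 0.0599
time_s: 54.7
eef_pos: [0.4697, -0.1406, 0.0569]
tcp_rot: [1.0, -0.015, -0.001, -0.001]
force: [0.2, 0.7, -0.1]
grip_width: 0.0602
```

```bash
f='time|eef|force|width'; python3 -m crank '[[1.3,0,20,0,0,0],[0,0,25,0,0,0],[0,0,20,0,0,0],[0,0,8,0,0,0],[0,0,3,0,0,0],[0,0,0,0,0,0],[0,0,0,0,0,0]]' |grep -E "$f"; python3 -m crank '[[0,0,0,0,0,0],[0,0,0,0,0,0],[0,0,0,0,0,0],[0,0,0,0,0,0],[0,0,0,0,0,0]]' 0 60|grep -E "$f"; python3 -m crank '[[0,0,-3,0,0,0],[0,0,-10,0,0,0],[0,0,-20,0,0,0],[0,0,-20,0,0,0],[0,0,-19,0,0,0],[0,0,0,0,0,0],[0,0,0,0,0,0]]' |grep -E "$f"; python3 look.py w23 .110
```

```text
time_s: 55.4
eef_pos: [0.4731, -0.1406, -0.0163]
force: [0.0, -0.2, 0.6]
grip_width: 0.0601
gripper_force: 0.0
time_s: 55.9
eef_pos: [0.473, -0.1409, -0.0163]
force: [-0.7, 0.6, 6.3]
grip_width: 0.038
gripper_force: 59.8
time_s: 56.6
eef_pos: [0.4721, -0.1406, 0.0546]
force: [0.1, 0.6, -1.0]
grip_width: 0.0376
gripper_force: 60.1
56.6 [ 0.47210538 -0.14057871  0.05456233]
green [259. 149.] [array([ 515.7, -141.5]), array([ 40.1, 129.8]), np.float64(88.0)]
green [369. 134.] [array([ 529. , -190.7]), array([26.5, 83.9]), np.float64(88.0)]
```

```bash
f='time|eef|width|r_force'; python3 -m crank '[[-3,-22,0,0,0,0],[-3,-26,0,0,0,0],[-3,-26,0,0,0,0],[-3,-26,0,0,0,0],[-3,-26,0,0,0,0],[-3,-26,0,0,0,0],[-3,-26,0,0,0,0]]' |grep -E "$f"; python3 -m crank '[[-3,-26,0,0,0,0],[-3,-26,0,0,0,0],[-3,-26,0,0,0,0],[-3,-20,0,0,0,0],[-3,-13,0,0,0,0.025],[0,0,0,0,0,0],[0,0,0,0,0,0]]' |grep -E "$f"; python3 look.py w24 .110; python3 -m crank '[[0,0,20,0,0,0],[0,0,20,0,0,0],[0,0,15,0,0,0],[0,0,8,0,0,0],[0,0,3,0,0,0],[0,0,1.5,0,0,0],[0,0,0,0,0,0]]' |grep -E "$f|e:"
```

```text
time_s: 57.35
eef_pos: [0.4545, 0.039, 0.0528]
grip_width: 0.0381
gripper_force: 60.2
time_s: 58.05
eef_pos: [0.4432, 0.1489, 0.0534]
grip_width: 0.0383
gripper_force: 60.2
58.05 [0.44319949 0.14892139 0.05337354]
green [259. 150.] [array([487.5, 147. ]), array([ 39.6, 127.9]), np.float64(86.8)]
green [137. 133.] [array([504.5, 200.3]), array([26.1, 83.4]), np.float64(86.4)]
time_s: 58.8
eef_pos: [0.4446, 0.1492, -0.0123]
force: [-0.0, -0.3, -2.0]
grip_width: 0.038
gripper_force: 60.2
```

```bash
f='time|eef|force: \[|width|rot'; python3 -m crank '[[0,0,2,0,0,0],[0,0,1,0,0,0],[0,0,0.8,0,0,0],[0,0,0.6,0,0,0],[0,0,0,0,0,0]]' |grep -E "$f"; python3 -m crank '[[0,0,0,0,0,0],[0,0,0,0,0,0],[0,0,0,0,0,0],[0,0,-20,0,0,0],[0,0,-30,0,0,0],[0,0,-28,0,0,0],[0,0,0,0,0,0]]' 0.7 |grep -E "$f"; python3 look.py w25 .039;  python3 -m crank '[[4,36.4,0,0,0,-0.025],[4,36.4,0,0,0,0],[4,36.4,0,0,0,0],[4,36.4,0,0,0,0],[4,36.4,0,0,0,0],[4,36.4,0,0,0,0],[3,36.4,0,0,0,0],[3,36.4,0,0,0,0],[3,36.4,0,0,0,0],[3,36.4,0,0,0,0]]' |grep -E "$f";python3 -m crank '[[0,0,0,0,0,0],[0,0,0,0,0,0]]' |grep -E "$f"
```

```text
time_s: 59.3
eef_pos: [0.4446, 0.1495, -0.016]
tcp_rot: [1.0, -0.026, 0.001, -0.0]
force: [-2.6, -0.7, 5.4]
grip_width: 0.038
time_s: 60.0
eef_pos: [0.4474, 0.1501, 0.0652]
tcp_rot: [1.0, -0.026, 0.004, -0.001]
force: [-0.1, 1.2, 0.2]
grip_width: 0.0602
60.0 [0.4474151  0.15005352 0.06518759]
green [148. 142.] [array([491.8, 231.2]), array([ 41.2, 130.2]), np.float64(86.8)]
green [260. 142.] [array([487.9, 147.1]), array([ 40.4, 129.9]), np.float64(86.1)]
time_s: 61.05
eef_pos: [0.468, -0.2165, 0.0587]
tcp_rot: [1.0, -0.014, -0.001, -0.001]
force: [1.0, 0.0, 0.1]
grip_width: 0.06
time_s: 61.25
eef_pos: [0.468, -0.2154, 0.0588]
tcp_rot: [1.0, -0.015, -0.002, -0.001]
force: [0.8, 1.3, -0.1]
grip_width: 0.0599
```

```bash
f='time|eef|force|width'; python3 -m crank '[[1,1.5,20,0,0,0],[0,0,25,0,0,0],[0,0,20,0,0,0],[0,0,8,0,0,0],[0,0,3,0,0,0],[0,0,0,0,0,0],[0,0,0,0,0,0]]' |grep -E "$f"; python3 -m crank '[[0,0,0,0,0,0],[0,0,0,0,0,0],[0,0,0,0,0,0],[0,0,0,0,0,0],[0,0,0,0,0,0]]' 0 60|grep -E "$f"; python3 -m crank '[[0,0,-3,0,0,0],[0,0,-10,0,0,0],[0,0,-20,0,0,0],[0,0,-20,0,0,0],[0,0,-19,0,0,0],[0,0,0,0,0,0],[0,0,0,0,0,0]]' |grep -E "$f"; python3 look.py w26 .110
```

```text
time_s: 61.95
eef_pos: [0.4711, -0.2173, -0.0141]
force: [-0.2, -0.0, -0.1]
grip_width: 0.0599
gripper_force: 0.0
time_s: 62.45
eef_pos: [0.4709, -0.2176, -0.0141]
force: [0.0, 1.0, 5.3]
grip_width: 0.0378
gripper_force: 59.8
time_s: 63.15
eef_pos: [0.4701, -0.2171, 0.0567]
force: [-0.3, -0.4, -1.1]
grip_width: 0.0378
gripper_force: 60.2
63.15 [ 0.47011859 -0.21713341  0.05669267]
green [258. 149.] [array([ 513.7, -217.9]), array([ 40. , 129.3]), np.float64(88.2)]
```

```bash
f='time|eef|width|r_force'; python3 -m crank '[[-3.2,-22,0,0,0,0],[-3.2,-26,0,0,0,0],[-3.2,-26,0,0,0,0],[-3.2,-26,0,0,0,0],[-3.2,-26,0,0,0,0],[-3.2,-26,0,0,0,0],[-3.2,-26,0,0,0,0]]' |grep -E "$f"; python3 -m crank '[[-3.2,-26,0,0,0,0],[-3.2,-26,0,0,0,0],[-3.2,-26,0,0,0,0],[-3,-16,0,0,0,0],[-3,-9.5,0,0,0,0.025],[0,0,0,0,0,0],[0,0,0,0,0,0]]' |grep -E "$f"; python3 look.py w27 .110; python3 -m crank '[[0,0,20,0,0,0],[0,0,20,0,0,0],[0,0,15,0,0,0],[0,0,8,0,0,0],[0,0,3,0,0,0],[0,0,1.5,0,0,0],[0,0,0,0,0,0]]' |grep -E "$f|e:"
```

```text
time_s: 63.9
eef_pos: [0.4511, -0.0373, 0.0549]
grip_width: 0.0382
gripper_force: 60.2
time_s: 64.6
eef_pos: [0.439, 0.0651, 0.0555]
grip_width: 0.038
gripper_force: 60.2
64.6 [0.43904571 0.06510699 0.05554653]
green [258. 150.] [array([482.9,  63.4]), array([ 39.6, 127.8]), np.float64(86.9)]
green [ 27. 145.] [array([502.9, 171. ]), array([29.3, 83.4]), np.float64(86.8)]
green [140. 137.] [array([500.4, 116.5]), array([26.2, 83.7]), np.float64(86.3)]
time_s: 65.35
eef_pos: [0.4402, 0.0652, -0.0103]
force: [-0.8, -0.7, 0.2]
grip_width: 0.0379
gripper_force: 60.5
```

```bash
f='time|eef|force: \[|width'; python3 -m crank '[[0,0,2,0,0,0],[0,0,1,0,0,0],[0,0,0.6,0,0,0],[0,0,0.5,0,0,0],[0,0,0,0,0,0]]' |grep -E "$f"; python3 -m crank '[[0,0,0,0,0,0],[0,0,0,0,0,0],[0,0,0,0,0,0],[0,0,-20,0,0,0],[0,0,-30,0,0,0],[0,0,-40,0,0,0],[-10,20,-40,0,0,0],[-10,20,-40,0,0,0],[0,20,-40,0,0,0]]' 0.7 |grep -E "$f";python3 -m crank '[[0,0,-30,0,0,0],[0,0,-30,0,0,0],[0,0,0,0,0,0],[0,0,0,0,0,0]]' |grep -E "$f"; python3 look.py w28 .039
```

```text
time_s: 65.85
eef_pos: [0.4401, 0.0654, -0.0139]
force: [-3.4, -0.5, 5.8]
grip_width: 0.0378
time_s: 66.75
eef_pos: [0.4159, 0.006, 0.1969]
force: [0.5, 0.2, 0.3]
grip_width: 0.0596
time_s: 67.15
eef_pos: [0.4173, 0.0063, 0.2556]
force: [0.2, 0.5, -1.0]
grip_width: 0.0597
67.15 [0.41727501 0.00629975 0.2556315 ]
green [ 90. 102.] [array([491.7, 231. ]), array([ 41.2, 129.7]), np.float64(86.2)]
green [152. 101.] [array([487.7, 146.9]), array([ 41.3, 130.2]), np.float64(86.3)]
green [214. 104.] [array([483.3,  63.8]), array([ 41.1, 129.3]), np.float64(87.0)]
```

View pics/w28.png

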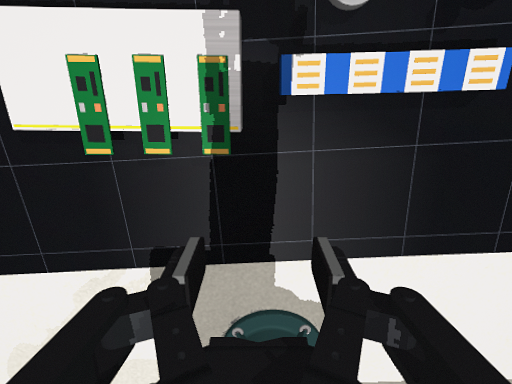

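The three boards lie flat, chips up, side by side at (90,102), (152,101) and (214,104). The bed is empty and the gripper is clear, so I hand in.

```bash
python3 -c "
from station import robot
print(robot.sign_off())"
```

```text
the job is handed in; nothing more can be done
None
```

I carried out every step in the order asked and handed the job in at about 67 s: three boards were slid out, laid on bays 0–2, tested with one full plunger press, and returned flat and chips up, side by side on the plate; nothing touched the mug, meter or spool, though I took no closing picture of those three, and the verdict was not shown.

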